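# Release a plate reader's transport lock and draw out its tray

## Robot

A 6-joint arm with a two-finger parallel gripper is mounted at the origin on the work surface. World frame = base frame: x ahead of the robot, y to its left, z up, the work surface at z = 0. Lengths are in m, angles in rad, forces in N, time in s.
With the tool pointing down it reaches from about 0.3 to 0.775 m from the base axis. Payload 14.6 kg.
Tool frame: the origin (TCP) lies at the very end of the fingers, on their centre line; the grasp point (between the pads) lies 19 mm behind it (manip.hold_point_z is the distance from the TCP to the grasp point, in m); x points along the fingers, z is the direction in which the jaws open and shut, and the axes are right-handed (so a half turn about x gives the same grasp; the last joint's range is limited). The gripper opens to 94 mm and grips with 3 to 60 N. Pads are 16 mm wide; open, the fingers measure 119 mm over their backs; the gripper's body (75 mm by 177 mm) begins 78 mm behind the grasp point.
Start: joints at [1.181, 0.3, 1.521, -0, 1.321, -0.067], TCP at [0.174, 0.522, 0.205] pointing down, gripper open.
Joint ranges: [-3.03, 3.03], [-0.79, 2.21], [0.23, 2.52], [-1.04, 4.18], [0, 3.07], [-2.55, 2.55]. Speed limits (rad/s): [2.22, 2.22, 2.57, 3.14, 3.14, 3.14].

## Interface

Orientations are given as a 3x3 rotation matrix whose columns are the frame's x, y, z axes.
In Python, from cell import manip, viewer gives the robot as it stands.
- The arm moves only by the shell command python3 -m pendant 'ROWS' [OPENING]. ROWS is JSON, a list of rows, each a list of 6 numbers: the shift along the world's x, y, z in units of 25 cm (1.0 is 25 cm), then the turn, a rotation vector about the world's x, y, z in units of 180 degrees (1.0 is 180 degrees). In form: [[tx, ty, tz, ax, ay, az], ...]. A call has 1 to 20 rows; each row is the pose to reach, as a shift and turn from the pose commanded when the call began, turning the shorter way round; what a row does not reach only later rows make up. A row lasts 1/8 s, in which the tool goes at most 62.5 mm and 10.7 degrees, less where a joint would pass 70% of its speed; a pose out of reach is approached as far as the arm can. A call with a number of a shift or a turn outside -1 to 1 is refused whole. A call with a gripper value outside its range is refused whole. OPENING is the opening, from 0 (shut) to 1 (fully open), set as the call begins (- or left out, the last holds). The fingers move at their own pace and stop on an object; the grip force is fixed at half the most. Time passes only in rows, so rows that repeat a pose let the fingers close. It gives the time, the measured TCP pose, the force and the opening at its end, in the units of the state.
- manip.state(): the state, without advancing time (a new reading comes with each control period).
- viewer.capture(name): name is "scene" or "top"; returns the picture (480x640x3 uint8, red, green, blue); there is no depth.
- viewer.camera_params(name): a dict with "fx", "fy", "cx", "cy" (pixels), "dist_coeffs" ([k1, k2, p1, p2, k3] as OpenCV has them; the pictures are not rectified), "T" (4x4, takes a point from camera to world coordinates). Camera axes: x right, y down, z forward; pixel columns grow to the right and rows downward; lengths in m; the calibration is good to about 2 mm. A picture is of the moment at which its call begins. camera_params takes no time and is no camera call.
- manip.hand_in(): hands the job in, once; it reports no verdict.
The state is a dict: "time": time; "q": joint angles; "joint_vel": joint speeds; "joint_efforts": joint torques, N m; "position": TCP position; "tcp_rot": TCP orientation; "force": force on the tool from outside, world axes, zero at the start; "torque": the same for the moment, N m; "gripper_width": finger opening in m.
Only numpy, scipy, OpenCV 4.12 (cv2) and the standard library are available. Lean on these libraries where they do the work, as an engineer would, in place of code of your own. Each camera call takes 0.05 s, during which the arm holds its last target.

## Task

Unlock the plate reader's transport lock and draw its tray out for loading. The lock is the sprung captive screw on the reader's top: pull its head gently up against the spring, turn it anticlockwise (seen from above) while pulling until the thread catches, and screw it on upwards until it stops, so that it stays up by itself without strain on its floating thread; then pull the tray fully out by its tab. Leave the other things on the bench where they are.

Things in the scene. Friction and masses are not known exactly. Their poses are not given: they have to be found in the camera images.
- reader: White bench plate reader, a flat box 200 (x) x 220 (y) x 85.5 mm (z), fixed to the bench; its place and yaw vary. Origin: centre of its underside on the bench. The tray comes out of the slot in its own +y side.
- boss_top (a point): Centre of the top of the bare-metal boss (diameter 33 mm) on the reader's roof, 107.5 mm above the bench, on the screw's vertical axis (reader's own x -20, y +20 mm). The floating thread is hidden in it.
- screw_head (a point): Centre of the screw's knurled round steel head: vertical axis, diameter 26, height 32 mm (top 16 mm above this point). Rises with the screw, does not turn with it. Stowed: 125 mm above the bench, head's underside 1.5 mm over the boss. A spring pulls it down with 5 N (weight included), plus 0.18 N per mm of lift. Stowed it spins freely, threading nothing.
- meet_height (a point): Where the head's centre is at 6 mm lift: here its thread meets the underside of the floating insert, and further pull lifts the insert, unless it stands at a thread entry. Two opposite entries, each 0.5 rad wide; from the head's first angle one is reached by turning it 0.35 to 1.3 rad anticlockwise. There the pull falls back to the spring's alone.
- catch_height (a point): Where the head's centre is at 13.5 mm lift. At an entry the head can be lifted on to here freely (from 14.5 mm it lifts the insert). Turned on anticlockwise at this height, in 0.2 to 0.7 rad it comes to rest on the thread at 12.5 mm lift and then climbs 2.5 mm per rad; let go there, it stays up. Let go earlier, it springs down.
- stop_height (a point): Where the head's centre is when fully screwed up: 17 mm lift, after 1.8 rad of climbing. A solid stop in the thread then blocks further turning. Let go, it rests there by itself.
- insert (a joint): Lift (m) of the floating threaded insert in the boss: 0 at rest, at most 0.006. Held down by a stiff spring: 3 N to start it, then 3 N per mm. Any pull on the head beyond the screw's own spring lifts it. Lifted more than 4.5 mm (about 16 N above the screw's spring) it is damaged and the job is lost; 1 to 2 mm is plenty for the search.
- tray (a joint): How far (m) the tray stands out along the reader's +y: 0 shut, 0.07 fully out at its stop. The screw's lower end locks it (1 mm of play) until the screw is lifted about 15.5 mm or more. It slides with about 2 N of friction and stays where it is left.
- tray_tab (a point): Grip point of the tray's upright grey pull tab on the reader's +y side: a plate 24 mm wide (along the reader's x), 10 mm thick (along its y), its top 18 mm above this point (86 mm above the bench), free for 45 mm below its top. Shut, the point lies 160 mm along the reader's +y from its origin, with 45 mm free between the tab and the housing; it moves with the tray.
- microplate: White 96-well plate lying on the bench, 127 x 85 x 14 mm. Bystander; origin under its centre.
- amber_vial: Amber vial with black cap, diameter 22, height 40 mm, on the bench. Bystander; origin under its centre.
- white_vial: White jar, diameter 24, height 35 mm, standing on the reader's top near a corner. Bystander; origin under its centre.
- reagent: Clear reagent bottle, diameter 60, height 120 mm, behind the reader. Bystander; origin under its centre.
- tip_box: Blue box of yellow pipette tips, 110 x 80 x 57 mm. Bystander; origin under its centre.
- sandglass: Blue sand timer, diameter 40, height 80 mm. Bystander; origin under its centre.
- pipette: Black pipette lying on the bench, about 240 x 22 x 32 mm. Bystander; origin under its middle.

How it is judged:
By the outcome, as a careful person would: the job done as asked, in the order asked, and still so for the second after the job is handed in, with the robot touching nothing.
It also fails if it takes over 72 s, if anything falls off the work surface, if the arm or the gripper's body presses on something with over 40 N, if the wrist force passes 120 N, or if a joint passes its speed limit or range.

## Working session

There is one attempt and no reset: what is moved stays moved. The work goes in short steps, Python scripts to look and compute and a shell command to move; the robot and the scene stay as the last step left them, time stands still between calls to the robot, and variables do not carry over. Pictures are saved under pics/ and viewed, and the job is handed in when it is done.

```bash
mkdir -p pics; ls
python3 - <<'E'
from cell import manip, viewer
import cv2
for n in ["scene","top"]:
    im=viewer.capture(n); cv2.imwrite(f"pics/{n}0.png",im[:,:,::-1])
    p=viewer.camera_params(n); print(n,{k:p[k] for k in p if k!='T'}); print(p['T'])
s=manip.state(); print(s); print(manip.hold_point_z)
E
```

```text
pics
scene {'fx': 543.1878442257309, 'fy': 543.1878442257309, 'cx': 315.15391223142785, 'cy': 237.86022812561433, 'dist_coeffs': array([0.04650692, 0.        , 0.        , 0.        , 0.        ])}
[[-0.85190347  0.45514666 -0.25904052  0.83462032]
 [ 0.52367388  0.7451828  -0.41287803  0.5279173 ]
 [ 0.00511248 -0.48738498 -0.87317223  1.02439911]
 [ 0.          0.          0.          1.        ]]
top {'fx': 475.61203541036554, 'fy': 475.61203541036554, 'cx': 323.36383001114643, 'cy': 242.74103922776774, 'dist_coeffs': array([-0.10553578,  0.        ,  0.        ,  0.        ,  0.        ])}
[[-0.08730564 -0.97466065  0.20594741  0.35797189]
 [-0.99617837  0.08594323 -0.01556953  0.09048226]
 [-0.00252478 -0.20651966 -0.97843919  1.02746049]
 [ 0.          0.          0.          1.        ]]
{'time': 0.1, 'q': array([ 1.18137876e+00,  3.00427459e-01,  1.52152505e+00, -2.71295096e-05,
        1.32069246e+00, -6.65890118e-02]), 'joint_vel': array([ 2.10063804e-04, -2.43022677e-03, -3.21008379e-03, -8.37796891e-05,
       -2.25355901e-03, -2.63610026e-05]), 'joint_efforts': array([ 3.19878920e-03, -5.32638645e+01, -3.53284800e+01,  7.10254116e-02,
        2.33854365e-02,  4.10021457e-06]), 'position': array([0.17440115, 0.52136669, 0.20493397]), 'tcp_rot': array([[-3.75196700e-04, -9.48343980e-01,  3.17243685e-01],
       [-9.83515375e-04,  3.17243904e-01,  9.48343471e-01],
       [-9.99999446e-01,  4.38012983e-05, -1.05173975e-03]]), 'force': array([-0.07454444,  0.19140844, -0.18817418]), 'torque': array([-0.03554555, -0.02129261, -0.06314551]), 'gripper_width': 0.09374645439660631}
0.0188
```

View pics/scene0.png

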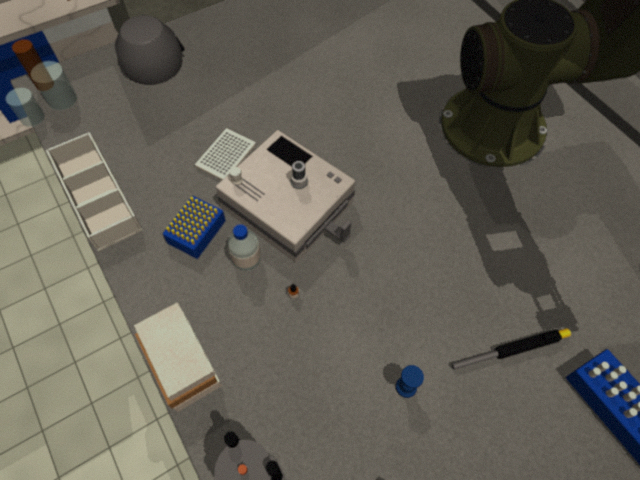

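View pics/top0.png

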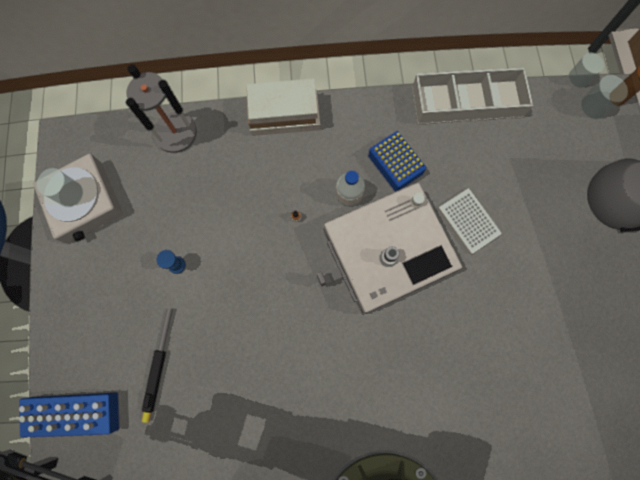

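Run:
```python
import cv2
a=cv2.imread("pics/top0.png")[180:320,290:480]; b=cv2.imread("pics/scene0.png")[120:265,200:370]
cv2.imwrite("pics/topc.png",cv2.resize(a,None,fx=4,fy=4,interpolation=cv2.INTER_CUBIC))
cv2.imwrite("pics/scenec.png",cv2.resize(b,None,fx=4,fy=4,interpolation=cv2.INTER_CUBIC))
```

```text
(no output)
```

View pics/topc.png

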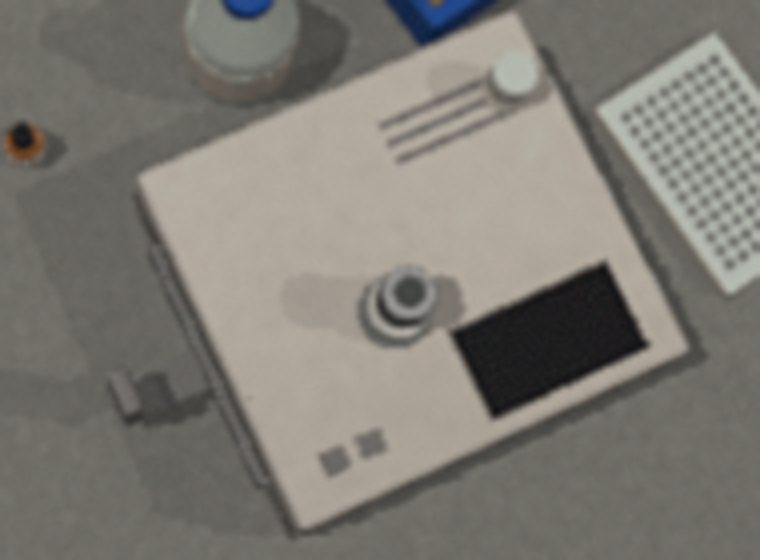

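View pics/scenec.png

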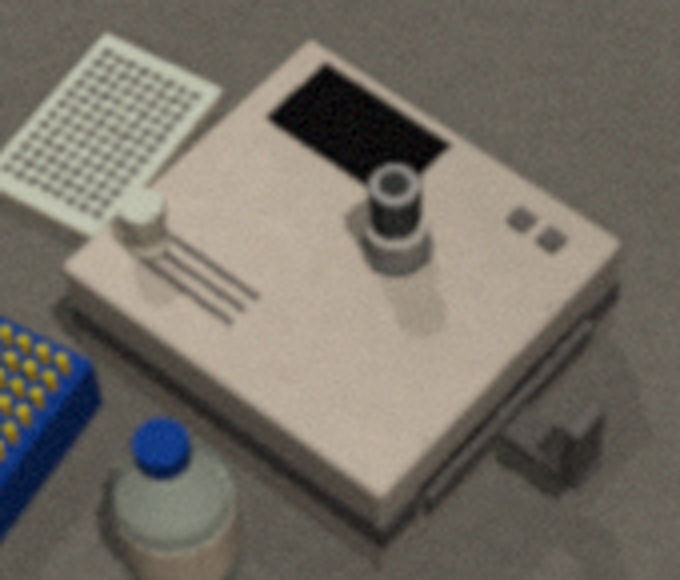

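```bash
cat > h.py <<'E'
import numpy as np, cv2
from cell import manip, viewer
def ray(n,uv):
    p=viewer.camera_params(n);K=np.array([[p['fx'],0,p['cx']],[0,p['fy'],p['cy']],[0,0,1]])
    x=cv2.undistortPoints(np.array(uv,float).reshape(-1,1,2),K,p['dist_coeffs'])[:,0]
    d=np.c_[x,np.ones(len(x))]@p['T'][:3,:3].T
    return p['T'][:3,3],d
def plane(n,uv,z):
    o,d=ray(n,uv); return (o+d*((z-o[2])/d[:,2])[:,None])
def tri(a,b):
    oa,da=ray("top",[a]);ob,db=ray("scene",[b])
    A=np.c_[da[0],-db[0]];t=np.linalg.lstsq(A,ob-oa,rcond=None)[0]
    P=oa+t[0]*da[0];Q=ob+t[1]*db[0];return (P+Q)/2,np.linalg.norm(P-Q)
def proj(n,P):
    p=viewer.camera_params(n);K=np.array([[p['fx'],0,p['cx']],[0,p['fy'],p['cy']],[0,0,1]])
    Ti=np.linalg.inv(p['T']);r=cv2.Rodrigues(Ti[:3,:3])[0]
    return cv2.projectPoints(np.array(P,float).reshape(-1,1,3),r,Ti[:3,3],K,p['dist_coeffs'])[0][:,0]
E
python3 - <<'E'
from h import *
ct=np.array([(140,180),(516,12),(690,350),(300,530)])
cs=np.array([(380,495),(66,268),(312,42),(620,243)])
T=lambda c:(np.array(c)+.5)/4-.5+[290,180]
S=lambda c:(np.array(c)+.5)/4-.5+[200,120]
for n,c in(("top",T(ct)),("scene",S(cs))):
    P=plane(n,c,.0855)[:,:2];print(n,P.round(4).tolist(),P.mean(0).round(4),[np.linalg.norm(P[i]-P[i-1]).round(4) for i in range(4)])
    e=(P[0]+P[3]-P[1]-P[2]);e/=np.linalg.norm(e);print("yaw",np.arctan2(-e[0],e[1]))
print("head tri",tri(T((408,292)),S((395,183))))
print(plane("top",[T((408,292))],.141),plane("scene",[S((395,183))],.141))
print("tab top",plane("top",[T((127,394))],.086))
# colour mask refine
for n in("top","scene"):
    im=viewer.capture(n)
    c=(T(ct) if n=="top" else S(cs))
    m=(im.min(2)>115).astype(np.uint8)
    roi=np.zeros_like(m);cv2.fillConvexPoly(roi,cv2.convexHull(((c-c.mean(0))*1.04+c.mean(0)).astype(np.int32)),1);m*=roi
    ctr=max(cv2.findContours(m,0,1)[0],key=cv2.contourArea)
    P=plane(n,ctr[:,0],.0855)[:,:2].astype(np.float32);print(n,cv2.minAreaRect(P),cv2.contourArea(ctr))
E
```

```text
top [[0.5937, 0.0696], [0.6667, -0.1342], [0.4815, -0.1993], [0.41, 0.0067]] [ 0.538  -0.0643] [np.float64(0.1941), np.float64(0.2165), np.float64(0.1964), np.float64(0.2181)]
yaw 0.33908486830347484
scene [[0.5971, 0.0735], [0.6681, -0.1277], [0.4837, -0.1928], [0.4127, 0.0093]] [ 0.5404 -0.0594] [np.float64(0.1952), np.float64(0.2133), np.float64(0.1955), np.float64(0.2142)]
yaw 0.338715028236099
head tri (array([ 0.51383931, -0.050889  ,  0.13974242]), np.float64(0.0012249213616198587))
[[ 0.51404535 -0.05115005  0.141     ]] [[ 0.51394442 -0.04953529  0.141     ]]
tab top [[0.4846857 0.085742  0.086    ]]
top ((0.5396431088447571, -0.06341259181499481), (0.19858141243457794, 0.21848991513252258), 19.355117797851562) 10039.5
scene ((0.5411335229873657, -0.06238293647766113), (0.19767862558364868, 0.22221623361110687), 19.417373657226562) 7987.0
```

The images show the reader at (0.540, -0.063) with yaw 0.339. The head axis from triangulation is about (0.514, -0.050), and the reader geometry gives (0.5147, -0.0507), so the two agree. The tab is at about (0.487, 0.087). I'll move over the head with joint 6 wound clockwise to about +2.2, which leaves room for the whole anticlockwise turn in one grasp.

```bash
R="python3 -m pendant"
$R '[[0.45,-0.76,0,0,0,-0.38],[0.45,-0.76,0,0,0,-0.38],[0.45,-0.76,0,0,0,-0.38],[0.45,-0.76,0,0,0,-0.38],[0.45,-0.76,0,0,0,-0.38],[0.45,-0.76,0,0,0,-0.38],[0.45,-0.76,0,0,0,-0.38]]' 1
$R '[[0.45,-0.76,0,0,0,-0.38],[0.45,-0.76,0,0,0,-0.38],[0.45,-0.76,0,0,0,-0.38],[0.45,-0.76,0,0,0,-0.38],[0.45,-0.76,0,0,0,-0.38],[0.45,-0.76,0,0,0,-0.38],[0.45,-0.76,0,0,0,-0.38]]'
python3 -c "
from h import *
s=manip.state();print(s['time'],s['position'],s['q'],s['force'],s['tcp_rot'][:,2])"
```

```text
time: 1.08
position: [0.287, 0.3314, 0.2054]
tcp_rot: [[-0.0, -0.05, 0.999], [-0.0, 0.999, 0.05], [-1.0, -0.0, -0.0]]
force: [0.5, 0.8, -0.3]
gripper_width: 0.0942
time: 1.95
position: [0.3994, 0.1415, 0.2054]
tcp_rot: [[-0.0, 0.91, 0.414], [0.0, 0.414, -0.91], [-1.0, -0.0, -0.0]]
force: [-0.8, 0.6, 0.2]
gripper_width: 0.094
1.95 [0.3994293  0.14145054 0.20536677] [2.53835141e-01 1.40833292e-02 1.85199379e+00 5.42844332e-05
 1.27571193e+00 1.39780569e+00] [-0.82080642  0.57829906  0.16490352] [ 4.13969066e-01 -9.10290945e-01 -8.49646846e-05]
```

```bash
R="python3 -m pendant"
$R '[[0.46,-0.768,0,0,0,-0.37],[0.46,-0.768,0,0,0,-0.37],[0.46,-0.768,0,0,0,-0.37],[0.46,-0.768,0,0,0,-0.37],[0.46,-0.768,0,0,0,-0.37],[0.46,-0.768,0,0,0,-0.37],[0.46,-0.768,0,0,0,-0.37],[0.46,-0.768,0,0,0,-0.37]]'
python3 -c "
from h import *
s=manip.state();print(s['time'],s['position'],s['q'],s['force'],s['tcp_rot'][:,2])
for n in ('top','scene'):
  im=viewer.capture(n); c=im[180:320,290:480] if n=='top' else im[110:265,200:370]
  cv2.imwrite(f'pics/{n}1.png',cv2.resize(c[:,:,::-1],None,fx=3.5,fy=3.5,interpolation=cv2.INTER_CUBIC))
"
```

```text
time: 2.95
position: [0.5144, -0.0503, 0.2054]
tcp_rot: [[-0.0, 0.747, -0.665], [0.0, -0.665, -0.747], [-1.0, -0.0, 0.0]]
force: [-0.4, 1.0, 0.0]
gripper_width: 0.0943
2.95 [ 0.51441451 -0.05032628  0.20541386] [-1.68407270e-01  2.26180642e-01  1.61405964e+00  3.03593972e-05
  1.30144055e+00  2.13033284e+00] [-0.35503859  0.9590577   0.03812976] [-6.65342015e-01 -7.46538681e-01  2.20005354e-05]
```

View pics/scene1.png

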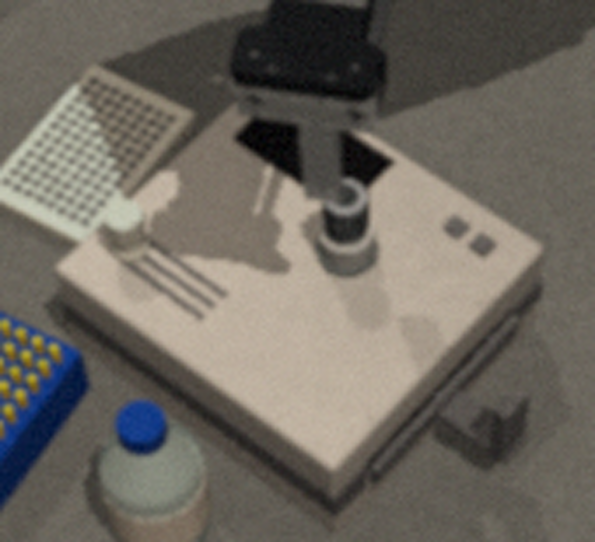

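View pics/top1.png

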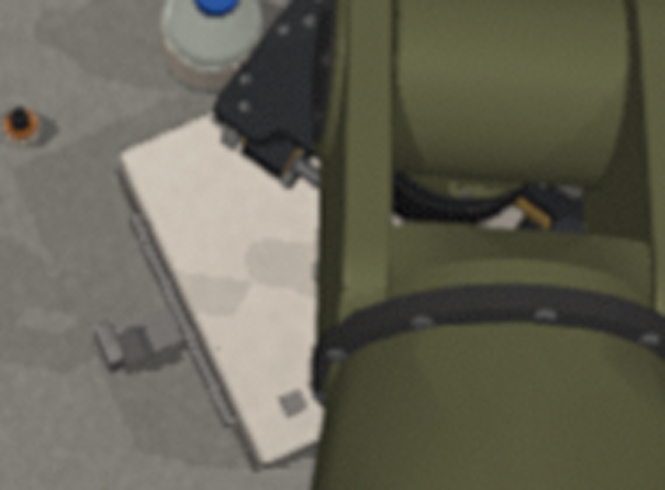

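```bash
R="python3 -m pendant"
$R '[[0,0,-0.2,0,0,0],[0,0,-0.3,0,0,0],[0,0,-0.366,0,0,0],[0,0,-0.366,0,0,0],[0,0,-0.366,0,0,0]]'
$R '[[0,0,0,0,0,0],[0,0,0,0,0,0],[0,0,0,0,0,0],[0,0,0,0,0,0],[0,0,0,0,0,0],[0,0,0,0,0,0]]' 0
python3 -c "
from h import *
s=manip.state();print(s['time'],s['position'],s['force'],s['torque'],s['gripper_width'])
im=viewer.capture('scene');cv2.imwrite('pics/s2.png',cv2.resize(im[110:265,200:370,::-1],None,fx=3.5,fy=3.5,interpolation=cv2.INTER_CUBIC))
"
```

```text
time: 3.68
position: [0.515, -0.0505, 0.115]
tcp_rot: [[0.002, 0.745, -0.667], [-0.0, -0.667, -0.745], [-1.0, 0.001, -0.001]]
force: [0.3, 0.5, 1.6]
gripper_width: 0.0937
time: 4.42
position: [0.5145, -0.0504, 0.1139]
tcp_rot: [[-0.0, 0.744, -0.668], [0.0, -0.668, -0.744], [-1.0, -0.0, -0.0]]
force: [-0.7, -0.0, 0.9]
gripper_width: 0.038
4.425 [ 0.51447346 -0.05042059  0.11393347] [-0.72790667 -0.04519241  0.93260335] [ 0.09018271  0.15751034 -0.00889319] 0.03802839516460462
```

View pics/s2.png

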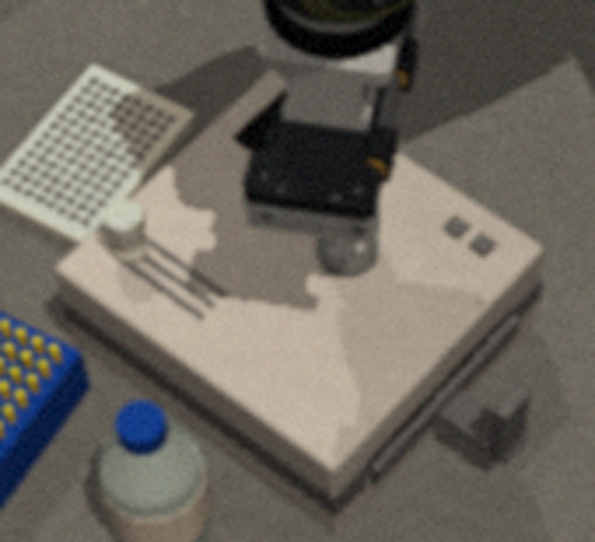

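The view shows the gripper body around the head, above the boss at about (350,250). The fingers are still closing.

```bash
R="python3 -m pendant"
$R '[[0,0,0,0,0,0],[0,0,0,0,0,0],[0,0,0,0,0,0],[0,0,0,0,0,0]]' 0
python3 -c "
from h import *
s=manip.state();print(s['time'],s['position'],s['force'],s['torque'],s['gripper_width'])"
```

```text
time: 4.97
position: [0.5145, -0.0505, 0.1139]
tcp_rot: [[-0.0, 0.744, -0.668], [-0.0, -0.668, -0.744], [-1.0, 0.0, 0.0]]
force: [0.2, -0.9, 0.9]
gripper_width: 0.0252
4.975 [ 0.51445937 -0.05045248  0.11394356] [ 0.16456321 -0.91812106  0.8616796 ] [-0.06982544  0.21607597 -0.01949799] 0.025217560403848725
```

```bash
R="python3 -m pendant"
$R '[[0,0,0.008,0,0,0],[0,0,0.016,0,0,0],[0,0,0.016,0,0,0]]'
$R '[[0,0,0.006,0,0,0],[0,0,0.012,0,0,0],[0,0,0.012,0,0,0],[0,0,0.012,0,0,0]]'
```

```text
time: 5.35
position: [0.5144, -0.0504, 0.1179]
tcp_rot: [[-0.0, 0.744, -0.668], [0.0, -0.668, -0.744], [-1.0, -0.0, 0.0]]
force: [1.3, -1.2, -6.9]
gripper_width: 0.0257
time: 5.85
position: [0.5143, -0.0504, 0.1207]
tcp_rot: [[-0.001, 0.744, -0.668], [0.0, -0.668, -0.744], [-1.0, -0.0, 0.0]]
force: [2.0, -1.3, -10.3]
gripper_width: 0.0254
```

The lift is 6.8 mm and the pull is about 11 N, so the thread is lightly against the insert. I'll search anticlockwise in steps of 0.2 rad.

```bash
R="python3 -m pendant"
$R '[[0,0,0,0,0,0.03],[0,0,0,0,0,0.06],[0,0,0,0,0,0.06]]' | egrep 'pos|for'
$R '[[0,0,0,0,0,0.03],[0,0,0,0,0,0.06],[0,0,0,0,0,0.06]]'| egrep 'pos|for'
```

```text
position: [0.5143, -0.0504, 0.1207]
force: [2.1, -1.8, -10.9]
position: [0.5143, -0.0505, 0.1208]
force: [0.4, -3.0, -11.5]
```

```bash
R="python3 -m pendant"
$R '[[0,0,0,0,0,0.03],[0,0,0,0,0,0.06],[0,0,0,0,0,0.06]]' | egrep 'pos|for|\[\['
```

```text
position: [0.5143, -0.0506, 0.1208]
tcp_rot: [[-0.0, 0.986, -0.168], [-0.0, -0.168, -0.986], [-1.0, -0.0, 0.0]]
force: [0.6, -4.5, -11.3]
```

```bash
python3 -c "
from h import *
s=manip.state();print(s['position'],s['force'],s['torque'],s['q'][5])"
```

```text
[ 0.51429062 -0.05060289  0.12082666] [  0.55273492  -4.45881201 -11.34204389] [-0.72347872  0.16156376  0.06673398] 1.5714162169745693
```

```bash
R="python3 -m pendant"
$R '[[0,-0.002,0,0,0,0.03],[0,-0.002,0,0,0,0.05],[0,-0.002,0,0,0,0.05]]' | egrep 'pos|for|\[\['
```

```text
position: [0.5143, -0.0508, 0.1209]
tcp_rot: [[-0.0, 1.0, -0.013], [0.0, -0.013, -1.0], [-1.0, -0.0, -0.0]]
force: [1.0, -1.8, -11.1]
```

```bash
R="python3 -m pendant"
$R '[[0,0,0,0,0,0.03],[0,0,0,0,0,0.05],[0,0,0,0,0,0.05]]' | egrep 'pos|for|\[\['
```

```text
position: [0.5144, -0.0508, 0.1211]
tcp_rot: [[-0.0, 0.99, 0.144], [0.0, 0.144, -0.99], [-1.0, -0.0, -0.0]]
force: [-2.0, -0.0, -6.4]
```

The pull dropped to the spring's value after about 0.88 rad, so the thread is at an entry. I'll turn slightly further in and then lift to 13.5 mm.

```bash
R="python3 -m pendant"
$R '[[-0.001,0,0,0,0,0.025],[-0.001,0,0.008,0,0,0.025],[-0.001,0,0.016,0,0,0.025],[-0.001,0,0.016,0,0,0.025]]' | egrep 'pos|for|\[\['
```

```text
position: [0.5143, -0.0509, 0.1252]
tcp_rot: [[0.0, 0.975, 0.223], [0.0, 0.223, -0.975], [-1.0, 0.0, 0.0]]
force: [-0.5, 0.2, -7.2]
```

```bash
R="python3 -m pendant"
$R '[[0,0,0.005,0,0,0],[0,0,0.009,0,0,0],[0,0,0.009,0,0,0]]' | egrep 'pos|for'
```

```text
position: [0.5143, -0.0509, 0.1273]
force: [0.9, 0.1, -7.4]
```

```bash
R="python3 -m pendant"
$R '[[0,0,0,0,0,0.04],[0,0,0,0,0,0.08],[0,0,0,0,0,0.08]]' | egrep 'pos|for'
$R '[[0,0,0,0,0,0.03],[0,0,0,0,0,0.06],[0,0,0,0,0,0.06]]' | egrep 'pos|for'
```

```text
position: [0.5143, -0.051, 0.1272]
force: [0.8, 0.1, -7.1]
position: [0.5143, -0.051, 0.1272]
force: [1.3, -1.0, -7.5]
```

```bash
R="python3 -m pendant"
$R '[[0,0,0,0,0,0.04],[0,0,0,0,0,0.08],[0,0,0,0,0,0.08]]' | egrep 'pos|for'
$R '[[0,0,0,0,0,0.03],[0,0,0,0,0,0.06],[0,0,0,0,0,0.06]]' | egrep 'pos|for'
```

```text
position: [0.5144, -0.0511, 0.1273]
force: [2.1, -2.1, -7.5]
position: [0.5145, -0.0511, 0.1273]
force: [3.3, -1.8, -7.4]
```

```bash
R="python3 -m pendant"
$R '[[0,0,0,0,0,0.04],[0,0,0,0,0,0.06],[0,0,0,0,0,0.06]]' | egrep 'pos|for'
python3 -c "
from h import *
s=manip.state();print(s['time'],s['torque'],s['q'][5],s['force'])
im=viewer.capture('scene');cv2.imwrite('pics/s3.png',cv2.resize(im[110:265,200:370,::-1],None,fx=3.5,fy=3.5,interpolation=cv2.INTER_CUBIC))"
```

```text
position: [0.5145, -0.0511, 0.1274]
force: [4.0, -2.6, -7.0]
10.475 [-0.65493493 -0.81679602 -0.01988185] 0.11080249892707428 [ 3.9687921  -2.58752427 -7.00382858]
```

View pics/s3.png

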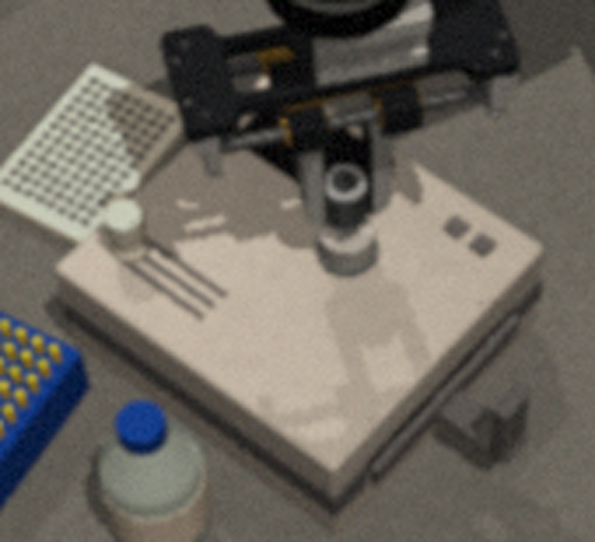

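```bash
R="python3 -m pendant"
$R '[[0.002,-0.001,0,0,0,0.04],[0.002,-0.001,0,0,0,0.05],[0.002,-0.001,0,0,0,0.05]]' | egrep 'pos|for'
```

```text
position: [0.5147, -0.0511, 0.1274]
force: [-0.1, -2.4, -2.7]
```

The thread is starting to carry the head, since the pull is falling. From here I'll follow the climb at 2.5 mm per rad.

```bash
R="python3 -m pendant"
$R '[[0,0,0.002,0,0,0.05],[0,0,0.004,0,0,0.1],[0,0,0.004,0,0,0.1]]' | egrep 'pos|for'
$R '[[0,0,0.002,0,0,0.05],[0,0,0.0035,0,0,0.1],[0,0,0.0035,0,0,0.1]]' | egrep 'pos|for'
python3 -c "
from h import *
s=manip.state();print(s['time'],s['torque'],s['q'][5],s['force'])"
```

```text
position: [0.5148, -0.0511, 0.1283]
force: [2.8, -1.5, -4.5]
position: [0.5149, -0.0511, 0.1291]
force: [3.2, -0.5, -5.2]
11.65 [-0.21916047 -0.71569387  0.01799466] -0.674129591997671 [ 3.23684916 -0.49926545 -5.23131222]
```

```bash
R="python3 -m pendant"
$R '[[0.001,0,0.0015,0,0,0.05],[0.001,0,0.003,0,0,0.1],[0.001,0,0.003,0,0,0.1]]' | egrep 'pos|for'
$R '[[0,0,0.0015,0,0,0.05],[0,0,0.003,0,0,0.1],[0,0,0.003,0,0,0.1]]' | egrep 'pos|for'
python3 -c "
from h import *
s=manip.state();print(s['time'],s['torque'],s['q'][5],s['force'])"
```

```text
position: [0.515, -0.051, 0.1298]
force: [2.9, -0.7, -5.4]
position: [0.515, -0.051, 0.1306]
force: [3.4, 1.2, -5.0]
12.4 [ 0.27878578 -0.63351022  0.07066342] -1.3006717273534758 [ 3.43678024  1.21618545 -5.02947716]
```

```bash
R="python3 -m pendant"; S="from h import *
s=manip.state();print(s['time'],s['torque'].round(3),s['q'][5].round(4),s['force'].round(2),s['position'][2].round(5))"
$R '[[0,0,0.001,0,0,0.03],[0,0,0.001,0,0,0.03]]' >/dev/null; python3 -c "$S"
$R '[[0,0,0.001,0,0,0.03],[0,0,0.001,0,0,0.03]]' >/dev/null; python3 -c "$S"
$R '[[0,0,0.001,0,0,0.03],[0,0,0.001,0,0,0.03]]' >/dev/null; python3 -c "$S"
```

```text
12.65 [ 0.419 -0.755 -0.091] -1.395 [ 3.55  1.21 -6.49] 0.1307
12.9 [ 0.525 -0.957 -0.38 ] -1.4899 [ 4.85  2.13 -8.3 ] 0.13078
13.15 [ 0.412 -1.076 -0.417] -1.5841 [  6.11   2.61 -10.53] 0.13094
```

The twisting moment rose to 0.4 Nm and stayed there, so the screw is on the stop. I'll relax the pull and let go.

```bash
R="python3 -m pendant"; S="from h import *
s=manip.state();print(s['time'],s['torque'].round(3),s['q'].round(3),s['force'].round(2),s['position'].round(4))"
$R '[[0.001,0,-0.002,0,0,0],[0.002,0.001,-0.003,0,0,0],[0.002,0.001,-0.003,0,0,0]]' >/dev/null; python3 -c "$S"
$R '[[0,0,0,0,0,0],[0,0,0,0,0,0],[0,0,0,0,0,0],[0,0,0,0,0,0],[0,0,0,0,0,0]]' 0.7;  python3 -c "$S"
```

```text
13.525 [ 0.223  0.064 -0.545] [-0.169  0.305  1.698 -0.     1.139 -1.588] [-0.57  0.45 -2.03] [ 0.5154 -0.0509  0.1307]
time: 14.15
position: [0.5155, -0.0509, 0.1306]
tcp_rot: [[0.0, -0.989, 0.149], [-0.0, 0.149, 0.989], [-1.0, -0.0, -0.0]]
force: [0.7, 0.6, 0.9]
gripper_width: 0.0655
14.15 [0.045 0.021 0.011] [-0.169  0.305  1.698 -0.     1.139 -1.59 ] [0.69 0.58 0.86] [ 0.5155 -0.0509  0.1306]
```

```bash
R="python3 -m pendant"
$R '[[0,0,0.15,0,0,0],[0,0,0.3,0,0,0],[0,0.2,0.3,0,0,0.1],[-0.1,0.55,0.3,0,0,0.156],[-0.1,0.8,0.3,0,0,0.156],[-0.1,0.8,0.3,0,0,0.156],[-0.1,0.8,0.3,0,0,0.156],[-0.1,0.8,0.3,0,0,0.156]]'
python3 -c "
from h import *
for n in ('top','scene'):
  im=viewer.capture(n); c=im[180:320,290:480] if n=='top' else im[120:265,200:370]
  cv2.imwrite(f'pics/{n}4.png',cv2.resize(c[:,:,::-1],None,fx=4,fy=4,interpolation=cv2.INTER_CUBIC))
"
```

```text
time: 15.15
position: [0.4906, 0.1484, 0.2055]
tcp_rot: [[-0.0, -0.943, -0.333], [-0.0, -0.333, 0.943], [-1.0, 0.0, -0.0]]
force: [0.4, -0.8, 0.3]
gripper_width: 0.0659
```

View pics/scene4.png

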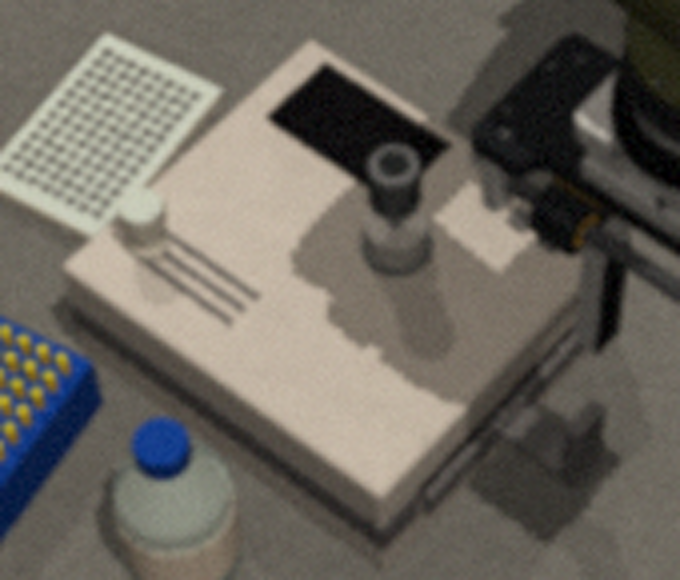

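View pics/top4.png

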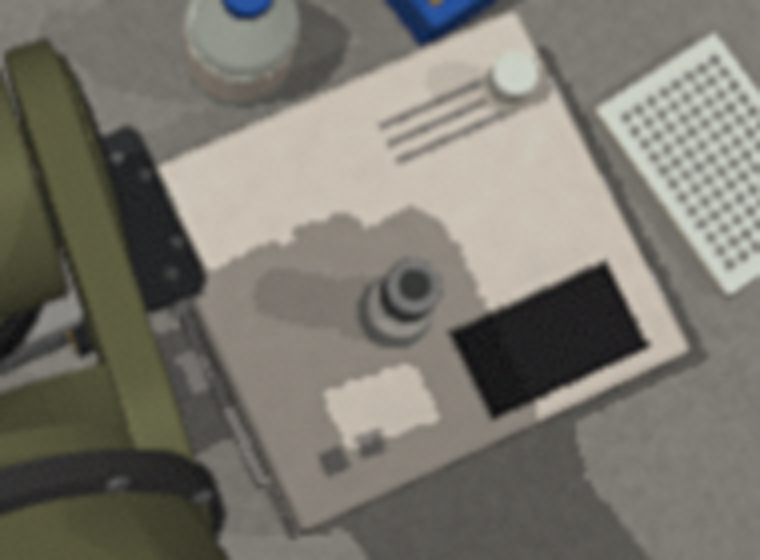

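Run:
```python
from h import *
T=lambda c:(np.array(c)+.5)/4-.5+[290,180]
S=lambda c:(np.array(c)+.5)/4-.5+[200,120]
print("head",tri(T((413,285)),S((394,163))))
for z in(.156,.157,.158,.159):print(z,plane("top",[T((413,285))],z)[0],plane("scene",[S((394,163))],z)[0])
a=.339;ex=np.array([np.cos(a),np.sin(a)]);ey=np.array([-np.sin(a),np.cos(a)])
o=np.array([.540,-.063])
c=[np.r_[o+ex*sx*.012+ey*(.16+sy*.005),.086] for sx,sy in((-1,-1),(1,-1),(1,1),(-1,1))]
out=[]
for n,off,f in(("top",(290,180),"topc"),("scene",(200,120),"scenec")):
    im=cv2.imread(f"pics/{f}.png"); uv=((proj(n,c)-off+.5)*4-.5)
    print(n,uv.round(0).tolist())
    x,y=uv.mean(0).astype(int);im=im[y-60:y+60,max(x-60,0):x+60]
    im=cv2.resize(im,None,fx=3,fy=3);
    for p in uv:cv2.circle(im,(int((p[0]-max(x-60,0))*3),int((p[1]-y+60)*3)),3,(0,0,255),-1)
    out.append(cv2.resize(im,(360,360)))
cv2.imwrite("pics/tab.png",np.hstack(out))
```

```text
head (array([ 0.51400452, -0.05094462,  0.15624324]), np.float64(0.0013075854892833209))
0.156 [ 0.51450505 -0.05147788  0.156     ] [ 0.51354204 -0.0505358   0.156     ]
0.157 [ 0.51432543 -0.05131498  0.157     ] [ 0.51391178 -0.04986969  0.157     ]
0.158 [ 0.5141458  -0.05115208  0.158     ] [ 0.51428151 -0.04920357  0.158     ]
0.159 [ 0.51396618 -0.05098919  0.159     ] [ 0.51465125 -0.04853746  0.159     ]
top [[141.0, 408.0], [122.0, 364.0], [103.0, 373.0], [123.0, 416.0]]
scene [[590.0, 394.0], [561.0, 426.0], [577.0, 437.0], [606.0, 405.0]]
```

View pics/tab.png

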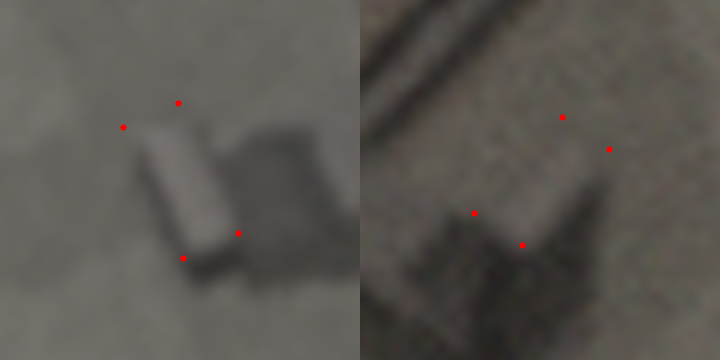

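The head's top rose by 16.5 mm in the triangulation and by 16.9 mm from the gripper, against 17 mm expected, and it stays up by itself. The tab's top centre is about (0.486, 0.087). Next I'll grasp it with the jaws along the reader's y.

```bash
R="python3 -m pendant"
$R '[[-0.018,-0.246,0,0,0,0],[-0.018,-0.246,0,0,0,0],[-0.018,-0.246,0,0,0,0],[-0.018,-0.246,0,0,0,0]]' 0.5
$R '[[0,0,-0.2,0,0,0],[0,0,-0.4,0,0,0],[0,0,-0.5,0,0,0],[0,0,-0.61,0,0,0],[0,0,-0.61,0,0,0],[0,0,-0.61,0,0,0]]'
python3 -c "
from h import *
for n in ('scene',):
  im=viewer.capture(n); c=im[120:265,200:370]
  cv2.imwrite(f'pics/{n}5.png',cv2.resize(c[:,:,::-1],None,fx=4,fy=4,interpolation=cv2.INTER_CUBIC))
"
```

```text
time: 15.75
position: [0.4861, 0.0881, 0.2056]
tcp_rot: [[0.0, -0.943, -0.334], [0.0, -0.334, 0.943], [-1.0, -0.0, 0.0]]
force: [0.0, -0.1, 0.9]
gripper_width: 0.047
time: 16.5
position: [0.4865, 0.088, 0.0541]
tcp_rot: [[0.001, -0.943, -0.334], [0.0, -0.334, 0.943], [-1.0, -0.001, -0.0]]
force: [0.6, 0.8, 0.4]
gripper_width: 0.0472
```

View pics/scene5.png

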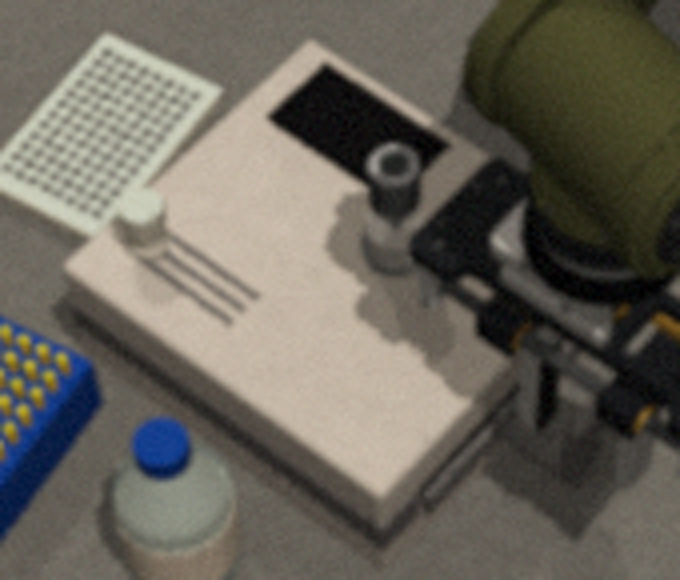

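The gripper straddles the tab and clears the screw head at (390,165). No contact force. I'll close now.

```bash
R="python3 -m pendant"
$R '[[0,0,0,0,0,0],[0,0,0,0,0,0],[0,0,0,0,0,0],[0,0,0,0,0,0],[0,0,0,0,0,0],[0,0,0,0,0,0],[0,0,0,0,0,0]]' 0
```

```text
time: 17.42
position: [0.486, 0.0876, 0.0531]
tcp_rot: [[0.0, -0.943, -0.334], [-0.0, -0.334, 0.943], [-1.0, -0.0, -0.0]]
force: [-0.1, 0.2, 1.7]
gripper_width: 0.0099
```

```bash
R="python3 -m pendant"
$R '[[-0.005,0.015,0,0,0,0],[-0.012,0.034,0,0,0,0],[-0.02,0.0566,0,0,0,0],[-0.02,0.0566,0,0,0,0]]'
```

```text
time: 17.92
position: [0.4808, 0.1025, 0.0531]
tcp_rot: [[-0.0, -0.943, -0.334], [0.0, -0.334, 0.943], [-1.0, -0.0, 0.0]]
force: [-1.1, 2.0, 2.4]
gripper_width: 0.0099
```

```bash
R="python3 -m pendant"
$R '[[-0.013,0.038,0,0,0,0],[-0.027,0.075,0,0,0,0],[-0.04,0.113,0,0,0,0],[-0.053,0.15,0,0,0,0],[-0.063,0.18,0,0,0,0],[-0.068,0.193,0,0,0,0],[-0.071,0.201,0,0,0,0],[-0.071,0.201,0,0,0,0]]'
$R '[[-0.001,0.003,0,0,0,0],[-0.002,0.005,0,0,0,0],[-0.002,0.005,0,0,0,0]]'
```

```text
time: 18.92
position: [0.4633, 0.1523, 0.0531]
tcp_rot: [[0.0, -0.943, -0.333], [0.001, -0.333, 0.943], [-1.0, -0.0, 0.001]]
force: [0.8, 2.8, 2.1]
gripper_width: 0.0101
time: 19.3
position: [0.4629, 0.1532, 0.0531]
tcp_rot: [[0.0, -0.943, -0.333], [0.0, -0.333, 0.943], [-1.0, -0.0, -0.0]]
force: [3.5, -0.7, 1.5]
gripper_width: 0.0098
```

```bash
R="python3 -m pendant"
$R '[[-0.0013,0.004,0,0,0,0],[-0.0013,0.004,0,0,0,0],[-0.0013,0.004,0,0,0,0]]'
$R '[[-0.0013,0.004,0,0,0,0],[-0.0013,0.004,0,0,0,0],[-0.0013,0.004,0,0,0,0]]'
```

```text
time: 19.68
position: [0.4627, 0.1536, 0.0531]
tcp_rot: [[0.001, -0.943, -0.333], [-0.001, -0.333, 0.943], [-1.0, -0.0, -0.001]]
force: [5.1, -6.8, 1.0]
gripper_width: 0.0098
time: 20.05
position: [0.4627, 0.1537, 0.053]
tcp_rot: [[0.001, -0.943, -0.333], [-0.002, -0.333, 0.943], [-1.0, -0.0, -0.003]]
force: [8.7, -14.8, -1.2]
gripper_width: 0.0097
```

The tray is hard on its stop: 17 N and no further motion after 70 mm. I'll relax the pull, open and go up.

```bash
R="python3 -m pendant"
$R '[[0.0013,-0.004,0,0,0,0],[0.0013,-0.004,0,0,0,0]]' | grep for
$R '[[0,0,0,0,0,0],[0,0,0,0,0,0],[0,0,0,0,0,0],[0,0,0,0,0,0],[0,0,0,0,0,0]]' 0.5
$R '[[0,0,0.1,0,0,0],[0,0,0.3,0,0,0],[0,0,0.5,0,0,0],[0,0.1,0.65,0,0,0],[-0.2,0.5,0.65,0,0,0],[-0.4,0.9,0.65,0,0,0],[-0.4,0.9,0.65,0,0,0],[-0.4,0.9,0.65,0,0,0]]'
python3 -c "
from h import *
for n in ('top','scene'):
  im=viewer.capture(n); c=im[160:320,260:480] if n=='top' else im[110:280,180:380]
  cv2.imwrite(f'pics/{n}6.png',im[:,:,::-1]);cv2.imwrite(f'pics/{n}6c.png',cv2.resize(c[:,:,::-1],None,fx=3.5,fy=3.5,interpolation=cv2.INTER_CUBIC))
"
```

```text
force: [5.9, -7.2, 0.8]
time: 20.92
position: [0.4624, 0.1543, 0.0531]
tcp_rot: [[-0.0, -0.943, -0.334], [-0.0, -0.334, 0.943], [-1.0, 0.0, 0.0]]
force: [0.6, -1.0, 1.0]
gripper_width: 0.0465
time: 21.92
position: [0.3608, 0.3813, 0.2155]
tcp_rot: [[-0.0, -0.942, -0.335], [0.0, -0.335, 0.942], [-1.0, 0.0, 0.0]]
force: [0.9, 0.2, 0.0]
gripper_width: 0.0473
```

View pics/scene6c.png

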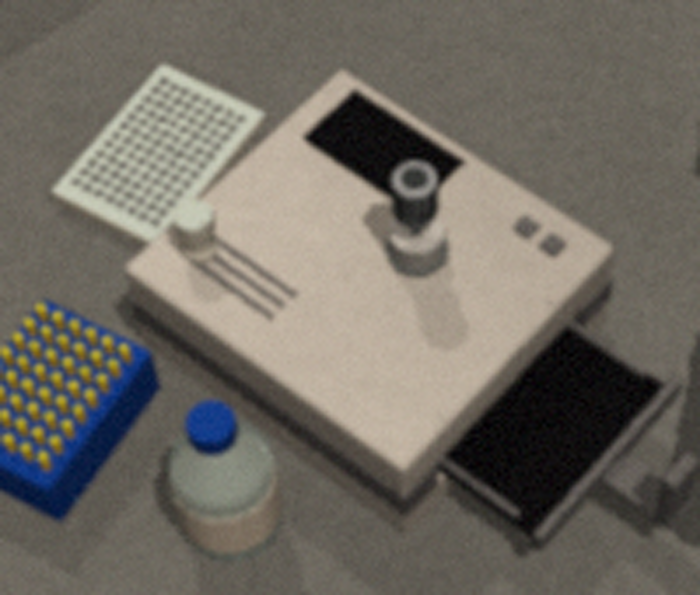

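View pics/top6c.png

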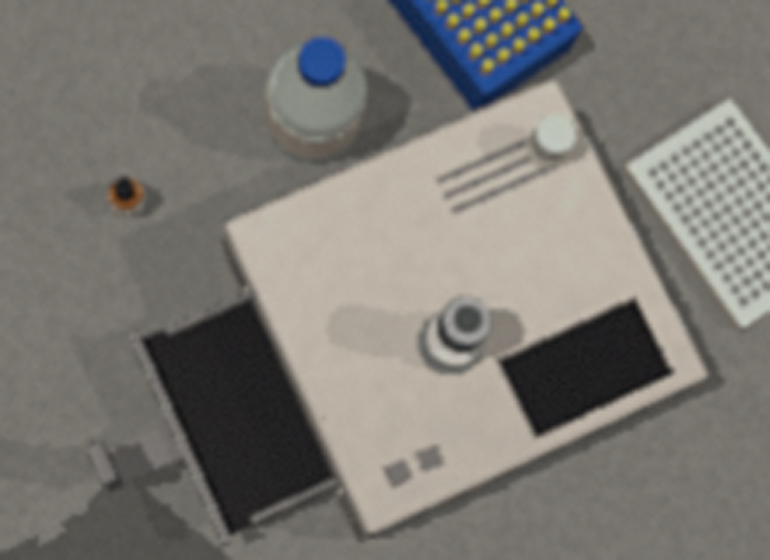

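Run:
```python
from h import *
T=lambda c:(np.array(c)+.5)/3.5-.5+[260,160]
S=lambda c:(np.array(c)+.5)/3.5-.5+[180,110]
print("head",tri(T((465,319)),S((414,180))))
t=plane("top",[T((103,466))],.086)[0]
o=plane("top",[(np.array((127,394))+.5)/4-.5+[290,180]],.086)[0]
print("tab",t,"travel",np.linalg.norm(t-o))
print(manip.hand_in())
```

```text
head (array([ 0.51458769, -0.05059489,  0.15470973]), np.float64(0.001088752366057188))
tab [0.4610788  0.15208918 0.086     ] travel 0.07042182436714717
the job is handed in; nothing more can be done
None
```

The transport lock is unscrewed to its stop and the tray is fully out. I handed the job in at about 22 s, well inside the 72 s limit.

- **Lock screw:** I gripped the head and lifted it to about 7 mm, pulling with around 11 N. Turning anticlockwise, it reached a thread entry after about 0.9 rad. I lifted it on to 13.5 mm and turned it until the thread carried it. Then I followed the climb until the twisting moment rose to about 0.4 Nm at the stop, and let go.
- **Tray:** I pulled the tab out 70 mm, until it blocked at about 17 N without moving further, then let go and moved the arm clear.

**Last checks:**
- The gripper measured 16.9 mm of lift against the 17 mm expected.
- The two camera measurements after release gave 16.5 mm and then 15.0 mm. The last one is about 2 mm low. I put this down to triangulation error from pixel positions read by eye, but I did not measure it again before handing in.
- The head is clearly standing up in both final views.
- The tab moved 70.4 mm in the top view, matching the 70 mm of full travel.
- The microplate, both vials, the reagent bottle and the tip box look unmoved. The last close-ups did not cover the sandglass and pipette, and the arm did not go near them at bench level.

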